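# Clamp a checker rod in the quick-release cam vice and hold the lever

## Task

With the safety catch still down over the vice's lever, stand the turned beech rod upright between the vice's V jaws, fully down on the vice floor, and let go of it. Then flip the catch right back off the lever, pull the lever all the way to its stop so that the jaws grip the rod, and finish while holding the lever there, because it springs open as soon as it is let go. Leave the dice box, clamp pad and try square where they are.

Things in the scene. Friction and masses are not known exactly. Their poses are not given: they have to be found in the camera images.
- vice: Cam vice bolted to the bench, never moves. Grey foot 124 x 232 x 16 mm, two steel V jaws 72 mm wide whose tops are 78 mm above the bench. Origin: underside, at bench height, 8 mm towards -y from the middle of the foot. At yaw 0 its x points away from the robot and its y along the vice, from the fixed jaw past the moving jaw and cam to the lever handle. Yaw within 0.2 rad
- seat (a point): Point on the vice floor (35 mm above the bench) midway between the two V jaws when they are open: the rod's underside centre goes here. The V jaws leave 3 mm of play each way along the vice's x and y and reach 43 mm up from the floor; no chamfers. Axes as the vice's
- grip_axis (a point): Point on the vice floor where the rod's underside centre comes when the jaws grip it: 3 mm from seat towards the vice's -y. Axes as the vice's
- jaw: Moving V jaw, slides 7 mm towards the vice's -y as the lever is pulled; meets the rod at a lever angle of about 0.71 rad. Axes as the vice's; origin equal to the vice's when open
- rod: The turned beech rod (stock for cutting checkers): plain upright cylinder, 28 mm diameter, 110 mm tall, about 55 g, 1 mm chamfer at the foot. Origin: centre of its underside; z runs up along it. Starts standing on the bench, to the left or the right of the vice. A half-built board, fixed, 48 mm high, lies farther off, over 0.5 m to the robot's right
- lever (a joint): Angle of the vice's lever, rad: 0 parked (handle along the vice's +y), growing counter-clockwise as seen from above, which swings the handle towards the robot; stop at 0.86. A spring opens it again, from about 2 N at the handle when parked to 6 N near the stop, 10 to 13 N in all at the stop with the jaws pressing the rod
- lever_hinge (a point): Upright pivot axis of the lever, at the height of the lever bar (56 mm above the bench). Axes as the vice's
- lever_handle (a point): Point on the axis of the lever's turned beech handle, 155 mm from the pivot, 56 mm above the bench. The handle is level, 24 mm thick, 96 mm long (102 to 198 mm from the pivot), with its axis along this point's y; free bench below it. A 14 mm steel bar joins it to the cam
- catch (a joint): Angle of the safety catch, rad: 0 down (its nose stands in front of the lever bar, which can then move only about 0.04 rad), growing as it is lifted and flipped over away from the robot; stop at 1.75. It is free-swinging: let go below about 0.65 it falls shut, above about 0.9 it falls open onto its stop and stays there
- catch_hinge (a point): Level hinge axis of the catch, along this point's y (that is the vice's y), 50 mm above the bench and 24 mm beyond the lever bar's axis, 71 mm out along the bar from the lever's pivot. Axes as the vice's
- catch_tab (a point): Grip point on the catch's upright steel thumb tab (22 mm wide along the vice's y, 6 thick, 24 tall), 10 mm below its top. Catch down: 34 mm nearer the robot than the catch hinge, 44 mm above it (94 mm above the bench). Below the tab the catch is at most 16 mm wide; its bracket is 18 mm wide, up to 58 mm above the bench. Turns with the catch; axes as the vice's at catch angle 0
- dice_box: Bystander: walnut dice box with sliding cover, 110 x 66 x 50 mm, loose. Origin: centre of its underside
- clamp_pad: Bystander: wooden clamp pad faced with cork, 80 x 60 x 25 mm, loose. Origin: centre of its underside
- try_square: Bystander: try square lying flat, loose. Wooden stock 26 x 120 x 16 mm along its y, centred on the origin; steel blade 200 mm along its x
Not all that is in view belongs to the job. Several things have the shape of the rod; the one meant has the colours described above.

How it is judged:
By the outcome, as a careful person would: the job done as asked, in the order asked, and still so for the second after the job is handed in, while the arm keeps its last pose, push and grip.
It also fails if it takes over 72 s, if anything falls off the work surface, if the arm or the gripper's body presses on something with over 40 N, if the wrist force passes 120 N, or if a joint passes its speed limit or range.

## Robot

A 6-joint arm with a two-finger parallel gripper is mounted at the origin on the work surface. World frame = base frame: x ahead of the robot, y to its left, z up, the work surface at z = 0. Lengths are in m, angles in rad, forces in N, time in s.
With the tool pointing down it reaches from about 0.275 to 0.85 m from the base axis. Payload 19 kg.
Tool frame: the origin (TCP) lies between the finger pads; the fingertips stand 25 mm ahead of it and the grasp point (between the pads) lies 6 mm ahead of it (robot.tips_ahead is the distance from the TCP to the fingertips, in m); z points along the fingers, y is the line along which they close (so a half turn about z gives the same grasp; the last joint's range is limited). The gripper opens to 85 mm and grips with 20 to 120 N. Pads are 22 mm wide; open, the fingers measure 114 mm over their backs; the gripper's body (76 mm by 85 mm) begins 54 mm behind the grasp point. The pads swing forward as they close: fully open they stand 13 mm farther back than shut.
Start: joints at [-1.257, 0.15, 1.437, -0, 1.554, -0.134], TCP at [0.249, -0.518, 0.256] pointing down, gripper open.
Joint ranges: [-2.8, 2.8], [-0.68, 2.1], [0.12, 2.68], [-1.39, 4.53], [0.16, 2.79], [-2.81, 2.81]. Speed limits (rad/s): [1.89, 1.89, 2.22, 3.01, 3.01, 3.01].

## Interface

Orientations are given as a unit quaternion [x, y, z, w].
In Python, from rig import robot gives the robot as it stands. The module is installed in compiled form; this text tells all that it offers.
- The arm moves only by the shell command python3 -m creep 'ROWS' [FORCE]. ROWS is JSON, a list of rows, each a list of 3 entries, a list of its own where there are three numbers: the opening, from -1 (shut) to 1 (fully open), then the shift along the world's x, y, z in cm, then the turn, a rotation vector about the world's x, y, z in degrees. A call has 1 to 10 rows; each row shifts and turns the commanded pose from where the row before left it; what a row does not reach is not made up. A row lasts 1/10 s, in which the tool goes at most 50 mm and 8.59 degrees, less where a joint would pass 70% of its speed; a pose out of reach is approached as far as the arm can. A call is refused whole if a number of a shift passes 5 or a number of a turn 8.59, either way. A call with a gripper value outside its range is refused whole. The fingers move at their own pace and stop on an object; FORCE is the grip in N (left out, the last holds). Time passes only in rows, so rows that do not move let the fingers close. It gives the time, the measured TCP pose, the force, the opening and the grip force at its end, in the units of the state.
- robot.sense(): the state, without advancing time (a new reading comes with each control period).
- robot.snapshot(name): name is "scene" or "top"; returns a dict with "image" (400x640x3 uint8, red, green, blue), "depth" (400x640 float32, m along the optical axis (not along the pixel's ray), 0 where there is no reading), "mtx" (3x3 intrinsics, pixels), "origin" and "attitude" of the camera in the world. Camera axes: x right, y down, z forward; pixel columns grow to the right and rows downward; lengths in m; the calibration is good to about 2 mm. A picture is of the moment at which its call begins.
- robot.hand_in(): hands the job in; it is judged then, once.
The state is a dict: "time": time; "joint_positions": joint angles; "dq": joint speeds; "joint_torque": joint torques, N m; "tcp_pos": TCP position; "tcp_rot": TCP orientation; "wrist_force": force on the tool from outside, world axes, zero at the start; "ft_torque": the same for the moment, N m; "finger_gap": finger opening in m; "grip_force": force on a finger pad.
Only numpy, scipy, OpenCV 4.12 (cv2) and the standard library are available. Lean on these libraries where they do the work, as an engineer would, in place of code of your own. Each camera call takes 0.05 s, during which the arm holds its last target. There are 200 camera calls.

## Working session

There is one attempt and no reset: what is moved stays moved. The work goes in short steps, Python scripts to look and compute and a shell command to move; the robot and the scene stay as the last step left them, time stands still between calls to the robot, and variables do not carry over. Pictures are saved under pics/ and viewed, at most 10 in all, crops included, and the job is handed in when it is done.

```bash
mkdir -p pics
cat > h.py <<'E'
import numpy as np, cv2
from scipy.spatial.transform import Rotation as R
from rig import robot
def snap(n,f=None):
    s=robot.snapshot(n)
    a=np.array(s["attitude"],float)
    s["R"]=R.from_quat(a).as_matrix() if a.size==4 else a.reshape(3,3)
    s["o"]=np.array(s["origin"]);s["K"]=np.array(s["mtx"])
    if f: cv2.imwrite("pics/"+f,cv2.cvtColor(s["image"],cv2.COLOR_RGB2BGR))
    return s
def ray(s,u,v): return s["R"]@np.linalg.solve(s["K"],[u,v,1.])
def onz(s,u,v,z):
    d=ray(s,u,v); return s["o"]+d*(z-s["o"][2])/d[2]
def cloud(s):
    v,u=np.mgrid[0:400,0:640]; d=s["depth"]
    p=np.stack([u,v,np.ones_like(u)],-1)@np.linalg.inv(s["K"]).T*d[...,None]
    return p@s["R"].T+s["o"]
E
python3 - <<'E'
from h import *
for n in("scene","top"):
    s=snap(n,n+"0.png"); print(n,s["attitude"],s["o"],s["K"].round(1).tolist())
    np.savez(n+"0.npz",**{k:s[k] for k in("image","depth","R","o","K")})
print(robot.sense())
E
```

```text
scene [ 0.43912249  0.82428207 -0.31472176 -0.16935381] [1.16640013 0.42893316 0.91050075] [[386.6, 0.0, 320.6], [0.0, 386.6, 199.9], [0.0, 0.0, 1.0]]
top [-0.70612623  0.7067852  -0.03117257  0.02947384] [0.43031115 0.01009873 1.29858227] [[467.6, 0.0, 314.2], [0.0, 467.6, 200.0], [0.0, 0.0, 1.0]]
{'time': 0.1, 'joint_positions': array([-1.25700388e+00,  1.50906298e-01,  1.43795539e+00,  1.29749699e-05,
        1.55378401e+00, -1.34022329e-01]), 'dq': array([-1.14282512e-05,  4.04873142e-04, -1.28784243e-03, -1.34417493e-03,
        1.12203304e-04,  1.27174866e-03]), 'joint_torque': array([ 4.87553742e-03, -7.14381480e+01, -5.71795785e+01, -3.77307661e-04,
        7.28844811e-03, -2.59171117e-05]), 'tcp_pos': array([ 0.24888757, -0.5181309 ,  0.25575849]), 'tcp_rot': array([ 9.75037185e-01,  2.22041013e-01, -4.08026654e-05, -5.24981035e-04]), 'wrist_force': array([ 0.31504124, -0.32290326, -0.28434929]), 'ft_torque': array([ 0.01842594, -0.00165421,  0.01819985]), 'grip_force': 0.0, 'finger_gap': 0.0851981358997436}
```

View pics/scene0.png

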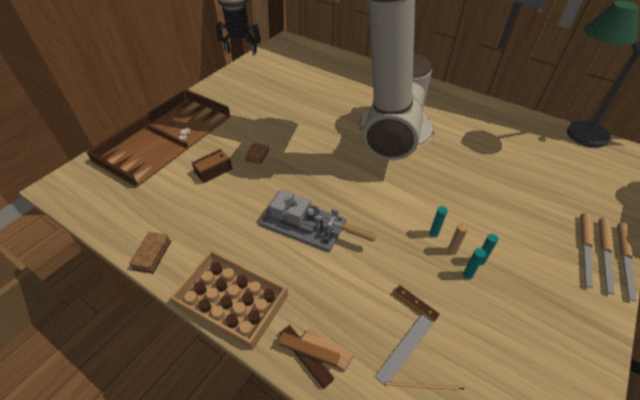

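View pics/top0.png

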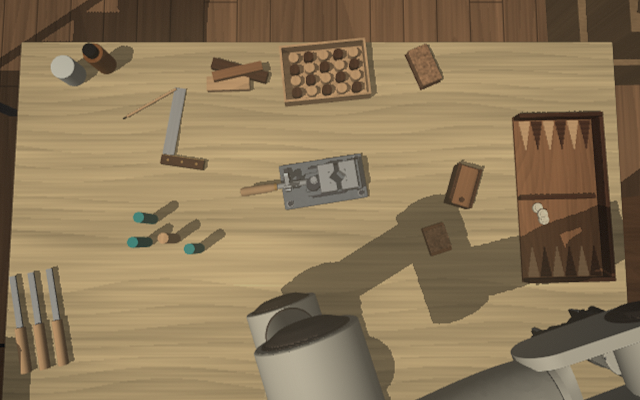

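The scene view shows the vice at (305,220) and the beech rod at (457,240) among three teal decoys. In the top view the vice is at (325,180), with its handle at (262,188), and the rod is at (168,238).

```bash
python3 - <<'E'
from h import *
S={n:dict(np.load(n+"0.npz")) for n in("scene","top")}
for n,s in S.items():
    P=cloud(s); im=s["image"]; hsv=cv2.cvtColor(im,cv2.COLOR_RGB2HSV)
    # standing cylinders
    m=(P[...,2]>.03)&(P[...,2]<.13)&(P[...,0]>.2)&(P[...,0]<.5)&(P[...,1]>.2)&(P[...,1]<.6)&(s["depth"]>0)
    k,l,st,c=cv2.connectedComponentsWithStats(m.astype(np.uint8))
    for i in range(1,k):
        if st[i,4]<30: continue
        q=P[l==i]; t=q[q[:,2]>np.percentile(q[:,2],98)-.006]
        print(n,"cyl",st[i],im[l==i].mean(0).round(),"zmax",q[:,2].max().round(4),"top",((t.min(0)+t.max(0))/2).round(4),np.ptp(t,axis=0).round(3))
    # vice
    r=(P[...,0]>.25)&(P[...,0]<.65)&(P[...,1]>-.2)&(P[...,1]<.25)
    g=r&(hsv[...,1]<60)&(P[...,2]>.008)&(P[...,2]<.12)
    k,l,st,c=cv2.connectedComponentsWithStats(g.astype(np.uint8)); i=1+st[1:,4].argmax()
    q=P[l==i]; print(n,"vice",st[i],q.min(0).round(3),q.max(0).round(3))
    f=(l==i)
    cn=max(cv2.findContours(f.astype(np.uint8),0,2)[0],key=cv2.contourArea)
    xy=np.array([onz(s,u,v,.016)[:2] for u,v in cn[:,0]],np.float32)
    print("rect z16",cv2.minAreaRect(xy))
    for lo,hi in((.01,.022),(.03,.04),(.07,.085),(.085,.12)):
        z=q[(q[:,2]>lo)&(q[:,2]<hi)]
        if len(z)>3: print(lo,len(z),cv2.minAreaRect(z[:,:2].astype(np.float32)),z[:,2].mean())
    hm=r&(P[...,2]>.04)&(P[...,2]<.075)&(hsv[...,1]>80)
    k,l,st,c=cv2.connectedComponentsWithStats(hm.astype(np.uint8)); i=1+st[1:,4].argmax(); q=P[l==i]
    print("handle",st[i],cv2.minAreaRect(q[:,:2].astype(np.float32)),q[:,2].max())
    b={"top":(230,140,160,80),"scene":(240,170,160,100)}[n]; x,y,w,h=b
    cv2.imwrite(f"pics/{n}crop.png",cv2.cvtColor(cv2.resize(im[y:y+h,x:x+w],None,fx=5,fy=5,interpolation=2),4))
E
python3 - <<'E'
import cv2,numpy as np
a=cv2.imread("pics/topcrop.png");b=cv2.imread("pics/scenecrop.png")
c=np.vstack([a,b]);cv2.imwrite("pics/crop.png",cv2.resize(c,None,fx=.66,fy=.66))
E
```

```text
scene cyl [431 206  17  26 256] [39. 81. 73.] zmax 0.114 top [0.4118 0.3244 0.1101] [0.03  0.027 0.008]
scene cyl [449 223  19  26 275] [115.  89.  61.] zmax 0.1141 top [0.4383 0.3912 0.1098] [0.028 0.027 0.009]
scene cyl [466 233  33  40 374] [41. 88. 79.] zmax 0.1134 top [0.4564 0.4617 0.1096] [0.086 0.039 0.008]
scene vice [ 264  190   82   60 2592] [ 0.521 -0.124  0.008] [0.65  0.107 0.106]
rect z16 ((0.5865718126296997, -0.01967117190361023), (0.14756934344768524, 0.2430109977722168), 6.676501274108887)
0.01 762 ((0.5974989533424377, -0.014924481511116028), (0.12310199439525604, 0.22941440343856812), 9.132894515991211) 0.016102757707928402
0.03 318 ((0.5964493751525879, -0.01333906501531601), (0.08701694756746292, 0.20866993069648743), 6.7319746017456055) 0.035727688857660256
0.07 700 ((0.5977177023887634, -0.006366990506649017), (0.0761503279209137, 0.1924566626548767), 7.110868453979492) 0.07733165615674907
0.085 31 ((0.5721193552017212, 0.07786106318235397), (0.004865126218646765, 0.018484897911548615), 14.289215087890625) 0.09612882893503763
handle [341 223  36  18 298] ((0.
[... 742 characters left out ...]
470 ((0.5940402150154114, -0.017125673592090607), (0.12263557314872742, 0.23019349575042725), 8.920222282409668) 0.016171091392465864
0.03 442 ((0.5952880382537842, -0.01755499839782715), (0.08674389868974686, 0.20753192901611328), 6.750570297241211) 0.03557198767651542
0.07 962 ((0.5939028263092041, -0.013271763920783997), (0.07326862961053848, 0.20149864256381989), 9.633358001708984) 0.07787810595197098
0.085 32 ((0.5810263156890869, -0.002177201211452484), (0.034771211445331573, 0.18061700463294983), 7.944308757781982) 0.0985556184533279
handle [240 182  38  14 319] ((0.5677656531333923, 0.1558450162410736), (0.02390744350850582, 0.09817200154066086), 8.786455154418945) 0.0740685731820665
```

View pics/crop.png

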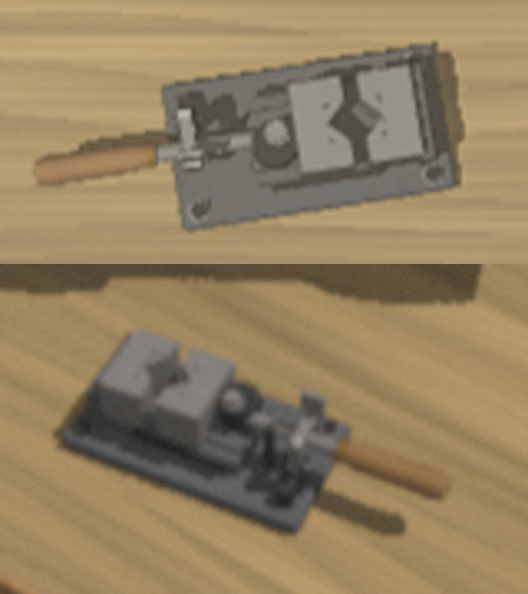

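The crop shows the vice's yaw is about +9°, the diamond between the V jaws at top-view pixel ~(338,175), and the catch tab at ~(287,178). I clipped x at 0.65, so I'll redo the vice unclipped and measure the seat and tab.

Run:
```python
from h import *
for n in("top","scene"):
    s=dict(np.load(n+"0.npz")); P=cloud(s); im=s["image"]; hsv=cv2.cvtColor(im,cv2.COLOR_RGB2HSV)
    r=(P[...,0]>.45)&(P[...,0]<.75)&(P[...,1]>-.2)&(P[...,1]<.25)
    g=(r&(hsv[...,1]<75)&(P[...,2]>.008)&(P[...,2]<.12)).astype(np.uint8)
    k,l,st,c=cv2.connectedComponentsWithStats(g); i=1+st[1:,4].argmax(); q=P[l==i]
    f=q[(q[:,2]>.01)&(q[:,2]<.022)]; rc=cv2.minAreaRect(f[:,:2].astype(np.float32)); print(n,"foot",rc)
    cn=max(cv2.findContours((l==i).astype(np.uint8),0,2)[0],key=cv2.contourArea)
    if n=="top": print("contour z16",cv2.minAreaRect(np.array([onz(s,u,v,.016)[:2] for u,v in cn[:,0]],np.float32)))
    yaw=np.radians(9.0); ex=np.array([np.cos(yaw),np.sin(yaw)]); ey=np.array([-ex[1],ex[0]])
    c0=np.array(rc[0])-.008*ey
    j=q[(q[:,2]>.072)&(q[:,2]<.086)]; d=j[:,:2]-c0; X,Y=d@ex,d@ey
    jm=(abs(X)<.05)&(Y<.06)&(Y>-.14); print("jaw x",X[jm].min(),X[jm].max(),"y",Y[jm].min(),Y[jm].max(),j[jm,2].mean())
    # top surface occupancy map 4mm
    H=np.zeros((24,50),int)
    a=((X[jm]+.048)/.004).astype(int); b=((Y[jm]+.13)/.004).astype(int)
    ok=(a>=0)&(a<24)&(b>=0)&(b<50); np.add.at(H,(a[ok],b[ok]),1)
    for row in H[::-1]: print("".join("#" if v else "." for v in row))
    t=q[(q[:,2]>.09)]; d=t[:,:2]-c0; print("tab",[(round(a*1e3),round(b*1e3),round(z*1e3)) for a,b,z in zip(d@ex,d@ey,t[:,2])])
    hm=r&(P[...,2]>.04)&(P[...,2]<.08)&(hsv[...,1]>80)
    k,l,st,c=cv2.connectedComponentsWithStats(hm.astype(np.uint8)); i=1+st[1:,4].argmax(); h=P[l==i]
    hr=cv2.minAreaRect(h[:,:2].astype(np.float32)); d=np.array(hr[0])-c0; print("handle",hr,d@ex,d@ey)
```

```text
top foot ((0.5943552851676941, -0.017618179321289062), (0.12321940809488297, 0.23171840608119965), 8.877738952636719)
contour z16 ((0.5928700566291809, -0.01083962619304657), (0.12299735844135284, 0.24389265477657318), 9.03459644317627)
jaw x -0.03578854546549188 0.03747172216411388 y -0.07803667582637222 0.055534317003181115 0.07816594126365052
..................................................
..................................................
.............#...#...#...........##..#............
.............###########...##########.............
.............###########...###########............
.............###########...###########............
.............###########...###########............
.............###########...##########.............
.............###########...###########............
.............#########......##########...#........
.............#########.......#########.###.#......
.............########.........########.####.......
............########..........##############..#...
.............#########.......#########.###.##.....
.............##########.....##########
[... 2520 characters left out ...]
), (-13, 100, 104), (-15, 102, 103), (-11, 95, 100), (-11, 98, 101), (-11, 101, 102), (-13, 103, 102), (-13, 106, 103), (-14, 109, 104), (-15, 111, 103), (-9, 96, 98), (-9, 99, 99), (-10, 101, 99), (-10, 104, 102), (-11, 107, 101), (-11, 110, 103), (-10, 113, 106), (-14, 115, 102), (-9, 96, 93), (-9, 99, 95), (-11, 101, 94), (-12, 103, 94), (-12, 107, 96), (-12, 110, 98), (-9, 113, 102), (-14, 114, 97), (-8, 96, 90), (-8, 102, 94), (-10, 105, 93), (-11, 107, 93), (-11, 110, 94), (-9, 114, 98), (-13, 115, 94), (-9, 111, 93), (-12, 113, 91)]
handle ((0.569460391998291, 0.15620528161525726), (0.02307301200926304, 0.0976218655705452), 6.796080589294434) -0.0007800510812092203 0.18211467988459673
```

```bash
cat > seat.py <<'E'
from h import *
yaw=np.radians(9.0); ex=np.array([np.cos(yaw),np.sin(yaw)]); ey=np.array([-ex[1],ex[0]])
if __name__=="__main__":
  for n,c in(("top",(.59436,-.01762)),("scene",(.59747,-.01564))):
    s=dict(np.load(n+"0.npz")); P=cloud(s); c0=np.array(c)-.008*ey
    d=P[...,:2]-c0; X,Y=d@ex,d@ey
    j=(abs(P[...,2]-.078)<.006)&(abs(X)<.045)&(Y>-.09)&(Y<.03)
    for lo,hi in((.019,.034),(-.034,-.019)):
        A,B=[],[]
        for b in np.arange(lo,hi,.003):
            y=Y[j&(X>=b)&(X<b+.003)]; A.append(y[y<-.028].max());B.append(y[y>-.028].min())
        print(n,"gap",np.mean(A).round(4),np.mean(B).round(4),"mid",((np.mean(A)+np.mean(B))/2).round(4))
    jw=j&(Y<.02); print(" X ext",np.percentile(X[jw],[.5,99.5]).round(4),"outer Y",np.percentile(Y[jw],.5).round(4))
    floor=(abs(P[...,2]-.035)<.012)&(abs(X)<.03)&(abs(Y+.028)<.03); print(" floor n",floor.sum(),X[floor].mean(),Y[floor].mean())
    for k in(-.0285,): print(" seat",c0+k*ey," lever hinge",c0+.033*ey,"tab",c0-.010*ex+.1045*ey,"handle",c0+.188*ey)
E
python3 seat.py
```

```text
top gap -0.0366 -0.0207 mid -0.0287
top gap -0.0371 -0.0205 mid -0.0288
 X ext [-0.0353  0.0367] outer Y -0.0776
 floor n 162 0.0018856550151550992 -0.030712505940903512
 seat [ 0.60006986 -0.05367062]  lever hinge [0.59044914 0.00707221] tab [0.56938719 0.07612758] handle [0.5662018 0.1601639]
scene gap -0.0382 -0.0195 mid -0.0289
scene gap -0.0364 -0.0212 mid -0.0288
 X ext [-0.0383  0.0347] outer Y -0.0781
 floor n 44 0.0007892043637172871 -0.03937477155606104
 seat [ 0.60317986 -0.05169062]  lever hinge [0.59355914 0.00905221] tab [0.57249719 0.07810758] handle [0.5693118 0.1621439]
```

```bash
python3 -m creep '[[1,[2,3.2,0],[0,0,7.3]],[1,[2,3.2,0],[0,0,7.3]],[1,[2,3.2,0],[0,0,7.3]],[1,[2,3.2,0],[0,0,7.3]],[1,[2,3.2,0],[0,0,7.3]],[1,[2,3.2,0],[0,0,7.3]],[1,[2,3.2,0],[0,0,7.3]],[1,[2,3.2,0],[0,0,7.3]],[1,[2,3.2,0],[0,0,7.3]],[1,[2,3.2,0],[0,0,7.3]]]'
```

```text
time: 1.1
tcp_pos: [0.4494, -0.1968, 0.2561]
tcp_rot: [0.65, 0.76, -0.0, -0.0]
wrist_force: [0.6, -0.2, 1.1]
finger_gap: 0.0853
grip_force: 0.0
```

```bash
python3 -m creep '[[1,[0,3.2,0],[0,0,0]],[1,[0,3.2,0],[0,0,0]],[1,[0,3.2,0],[0,0,0]],[1,[0,3.2,0],[0,0,0]],[1,[0,3.2,0],[0,0,0]],[1,[0,3.2,0],[0,0,0]],[1,[0,3.2,0],[0,0,0]],[1,[0,3.2,0],[0,0,0]],[1,[0,3.2,0],[0,0,0]],[1,[0,3.2,0],[0,0,0]]]'
```

```text
time: 2.1
tcp_pos: [0.4486, 0.123, 0.2561]
tcp_rot: [0.652, 0.758, -0.0, -0.0]
wrist_force: [0.3, -1.2, -0.7]
finger_gap: 0.0852
grip_force: 0.0
```

```bash
python3 -m creep '[[1,[0,3.2,0],[0,0,0]],[1,[0,3.2,0],[0,0,0]],[1,[0,3.2,0],[0,0,0]],[1,[0,3.2,0],[0,0,0]],[1,[0,3.2,0],[0,0,0]],[1,[0,3.2,0],[0,0,0]],[1,[0,3.2,0],[0,0,0]],[1,[0,3.2,0],[0,0,0]],[1,[0,0,0],[0,0,0]],[1,[0,0,0],[0,0,0]]]'
```

```text
time: 3.1
tcp_pos: [0.4487, 0.378, 0.2556]
tcp_rot: [0.651, 0.759, -0.001, -0.0]
wrist_force: [-0.1, 0.6, -0.7]
finger_gap: 0.0855
grip_force: 0.0
```

```bash
python3 -m creep '[[1,[-1.07,1.25,-2],[0,0,0]],[1,[0,0,-2.5],[0,0,0]],[1,[0,0,-2.5],[0,0,0]],[1,[0,0,-2.5],[0,0,0]],[1,[0,0,-2.5],[0,0,0]],[1,[0,0,-2],[0,0,0]],[1,[0,0,-2],[0,0,0]],[1,[0,0,-1],[0,0,0]],[1,[0,0,0],[0,0,0]],[1,[0,0,0],[0,0,0]]]'
```

```text
time: 4.1
tcp_pos: [0.4386, 0.39, 0.0871]
tcp_rot: [0.652, 0.758, 0.0, 0.0]
wrist_force: [-0.1, -0.6, 0.3]
finger_gap: 0.0853
grip_force: 0.0
```

```bash
python3 -m creep '[[-0.3,[0,0,0],[0,0,0]],[-0.4,[0,0,0],[0,0,0]],[-0.5,[0,0,0],[0,0,0]],[-0.6,[0,0,0],[0,0,0]],[-0.7,[0,0,0],[0,0,0]],[-1,[0,0,0],[0,0,0]],[-1,[0,0,0],[0,0,0]],[-1,[0,0,0],[0,0,0]],[-1,[0,0,0],[0,0,0]],[-1,[0,0,0],[0,0,0]]]' 40
```

```text
time: 5.1
tcp_pos: [0.4384, 0.3903, 0.0866]
tcp_rot: [0.652, 0.758, 0.0, 0.0]
wrist_force: [-1.0, -0.2, 5.5]
finger_gap: 0.027
grip_force: 39.3
```

Run:
```python
from h import *
s=robot.sense();print(s["tcp_pos"],s["finger_gap"],s["grip_force"])
for n in("top","scene"):
    s=snap(n); P=cloud(s); im=s["image"]; 
    b={"top":(110,190,120,75),"scene":(400,165,120,120)}[n]; x,y,w,h=b
    cv2.imwrite(f"pics/g_{n}.png",cv2.cvtColor(cv2.resize(im[y:y+h,x:x+w],None,fx=4,fy=4),4))
```

```text
[0.43836739 0.39033549 0.08660793] 0.027016250119041695 39.34730529785156
```

View pics/g_scene.png

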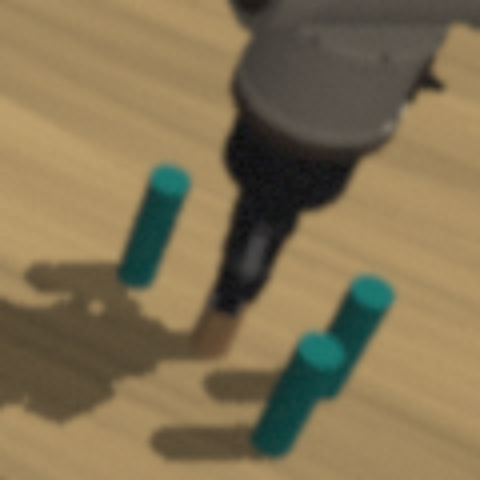

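The rod is gripped: finger gap 27 mm, and the decoys are untouched. Next I lift it and carry it over the seat.

```bash
python3 -m creep '[[-1,[0,0,1],[0,0,0]],[-1,[0,0,2],[0,0,0]],[-1,[0,0,2.5],[0,0,0]],[-1,[0,0,2.5],[0,0,0]],[-1,[0,0,2.5],[0,0,0]],[-1,[0.5,-1,1.5],[0,0,0]],[-1,[0.8,-2,0],[0,0,0]],[-1,[1,-3,0],[0,0,0]],[-1,[1,-3,0],[0,0,0]],[-1,[1,-3,0],[0,0,0]]]'
```

```text
time: 6.2
tcp_pos: [0.4815, 0.2684, 0.2061]
tcp_rot: [0.652, 0.759, -0.0, -0.0]
wrist_force: [-0.1, 0.8, -0.7]
finger_gap: 0.0272
grip_force: 39.3
```

```bash
python3 -m creep '[[-1,[1.2,-3.3,0],[0,0,0]],[-1,[1.3,-3.5,0],[0,0,0]],[-1,[1.4,-3.5,0],[0,0,0]],[-1,[1.4,-3.5,0],[0,0,0]],[-1,[1.4,-3.5,0],[0,0,0]],[-1,[1.4,-3.5,0],[0,0,0]],[-1,[1.4,-3.5,0],[0,0,0]],[-1,[1.2,-3,0],[0,0,0]],[-1,[0.7,-2.5,0],[0,0,0]],[-1,[0.6,-1.5,0],[0,0,0]]]'
```

```text
time: 7.2
tcp_pos: [0.6012, -0.0452, 0.206]
tcp_rot: [0.652, 0.758, -0.0, -0.0]
wrist_force: [0.3, 0.0, -0.5]
finger_gap: 0.027
grip_force: 39.3
```

```bash
python3 -m creep '[[-1,[0,-0.5,0],[0,0,0]],[-1,[0,0,0],[0,0,0]],[-1,[0,0,0],[0,0,0]],[-1,[0,0,0],[0,0,0]]]'
python3 - <<'E'
from h import *
print(robot.sense()["tcp_pos"],robot.sense()["wrist_force"],robot.sense()["joint_positions"])
for n in("scene","top"):
    s=snap(n);np.savez(n+"1.npz",**{k:s[k] for k in("image","depth","R","o","K")})
    im=s["image"]; x,y,w,h={"top":(250,130,150,100),"scene":(220,100,150,150)}[n]
    cv2.imwrite(f"pics/c_{n}.png",cv2.cvtColor(cv2.resize(im[y:y+h,x:x+w],None,fx=4,fy=4),4))
E
```

```text
time: 7.6
tcp_pos: [0.601, -0.0467, 0.2064]
tcp_rot: [0.651, 0.759, 0.0, -0.0]
wrist_force: [-0.2, 0.7, -0.8]
finger_gap: 0.0273
grip_force: 39.3
[ 0.60104988 -0.04674875  0.20644155] [-0.21870727  0.74999696 -0.78074807] [-2.05421454e-01  2.28968706e-01  1.44545378e+00  1.22182814e-04
  1.46712207e+00 -3.57723975e-01]
```

View pics/c_scene.png

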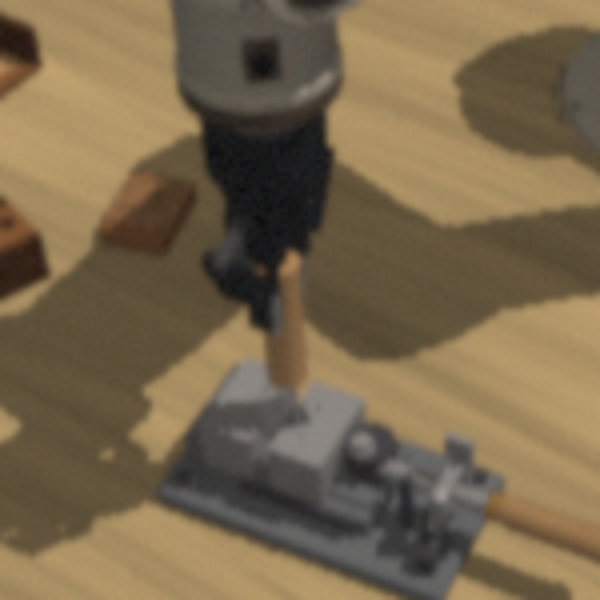

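The scene crop shows the rod hanging upright in the fingers just above the V opening, at about crop (288,385), which is image (292,196). I'll measure its axis before inserting it.

Run:
```python
from h import *
from scipy.optimize import least_squares
def fit(f,z0,z1,c):
    s=dict(np.load(f)); P=cloud(s); hsv=cv2.cvtColor(s["image"],cv2.COLOR_RGB2HSV)
    m=(P[...,2]>z0)&(P[...,2]<z1)&(np.hypot(P[...,0]-c[0],P[...,1]-c[1])<.03)&(hsv[...,1]>70)&(hsv[...,2]>60)
    q=P[m]; 
    for rng in((z0,z1),(z0,(z0+z1)/2),((z0+z1)/2,z1)):
        p=q[(q[:,2]>rng[0])&(q[:,2]<rng[1])]
        r=least_squares(lambda x:np.hypot(p[:,0]-x[0],p[:,1]-x[1])-.014,c,loss="soft_l1",f_scale=.002)
        print(f,len(p),r.x.round(4),"rms",np.sqrt(np.mean(r.fun**2)).round(4),"z",p[:,2].min().round(3))
fit("scene0.npz",.01,.105,(.438,.39))
fit("scene1.npz",.118,.175,(.601,-.047))
```

```text
scene0.npz 244 [0.4376 0.3913] rms 0.0011 z 0.01
scene0.npz 117 [0.4375 0.3914] rms 0.001 z 0.01
scene0.npz 127 [0.4376 0.3912] rms 0.0011 z 0.058
scene1.npz 130 [ 0.601  -0.0455] rms 0.0011 z 0.122
scene1.npz 61 [ 0.6008 -0.0452] rms 0.001 z 0.122
scene1.npz 69 [ 0.6013 -0.0458] rms 0.0012 z 0.147
```

```bash
python3 -m creep '[[-1,[0.04,-0.66,0],[0,0,0]],[-1,[0,0,-1],[0,0,0]],[-1,[0,0,-1.5],[0,0,0]],[-1,[0,0,-1],[0,0,0]],[-1,[0,0,-0.5],[0,0,0]],[-1,[0,0,-0.4],[0,0,0]],[-1,[0,0,-0.4],[0,0,0]],[-1,[0,0,-0.4],[0,0,0]],[-1,[0,0,0],[0,0,0]],[-1,[0,0,0],[0,0,0]]]'
```

```text
time: 8.7
tcp_pos: [0.6017, -0.0544, 0.1544]
tcp_rot: [0.652, 0.758, 0.0, 0.0]
wrist_force: [-0.7, -0.5, -0.2]
finger_gap: 0.0268
grip_force: 39.3
```

```bash
python3 -m creep '[[-1,[0,0,-0.6],[0,0,0]],[-1,[0,0,-0.6],[0,0,0]],[-1,[0,0,-0.6],[0,0,0]],[-1,[0,0,-0.6],[0,0,0]],[-1,[0,0,-0.3],[0,0,0]],[-1,[0,0,-0.2],[0,0,0]],[-1,[0,0,0],[0,0,0]],[-1,[0,0,0],[0,0,0]]]'
```

```text
time: 9.5
tcp_pos: [0.6017, -0.0544, 0.1254]
tcp_rot: [0.652, 0.758, 0.0, 0.0]
wrist_force: [-0.3, 0.3, 0.5]
finger_gap: 0.0266
grip_force: 39.3
```

```bash
python3 -m creep '[[-1,[0,0,-0.15],[0,0,0]],[-1,[0,0,-0.15],[0,0,0]],[-1,[0,0,-0.1],[0,0,0]],[-1,[0,0,0],[0,0,0]]]'
```

```text
time: 9.9
tcp_pos: [0.6017, -0.0544, 0.1216]
tcp_rot: [0.652, 0.758, 0.0, 0.0]
wrist_force: [-0.8, 0.0, 3.2]
finger_gap: 0.027
grip_force: 39.8
```

```bash
python3 -m creep '[[-0.3,[0,0,0],[0,0,0]],[-0.2,[0,0,0],[0,0,0]],[-0.1,[0,0,0],[0,0,0]],[0.1,[0,0,0],[0,0,0]],[0.4,[0,0,0],[0,0,0]],[0.7,[0,0,0],[0,0,0]],[0.7,[0,0,0],[0,0,0]],[0.7,[0,0,0],[0,0,0]]]'
```

```text
time: 10.7
tcp_pos: [0.6016, -0.0544, 0.1213]
tcp_rot: [0.652, 0.758, -0.0, -0.0]
wrist_force: [-0.6, -0.3, 0.2]
finger_gap: 0.0731
grip_force: 0.0
```

```bash
python3 -m creep '[[0.7,[0,0,1],[0,0,0]],[0.7,[0,0,1.5],[0,0,0]],[0.7,[0,0,2],[0,0,0]],[0.7,[0,0,2],[0,0,0]],[0.7,[0,0,2],[0,0,0]],[0.7,[0,0,1.5],[0,0,0]],[-1,[-2,3,0],[0,0,0]],[-1,[-3,4,0],[0,0,0]],[-1,[-3,4,0],[0,0,0]],[-1,[0,2,0],[0,0,0]]]'
python3 - <<'E'
from h import *
print(robot.sense()["tcp_pos"])
s=snap("scene"); P=cloud(s); im=s["image"]; hsv=cv2.cvtColor(im,cv2.COLOR_RGB2HSV)
m=(P[...,2]>.085)&(P[...,2]<.2)&(np.hypot(P[...,0]-.601,P[...,1]+.053)<.03)
print(m.sum(),np.percentile(P[m][:,2],[2,98]),P[m].mean(0))
x,y,w,h=220,100,150,150
cv2.imwrite("pics/p_scene.png",cv2.cvtColor(cv2.resize(im[y:y+h,x:x+w],None,fx=4,fy=4),4))
E
```

```text
time: 11.7
tcp_pos: [0.519, 0.078, 0.2227]
tcp_rot: [0.651, 0.759, 0.0, 0.0]
wrist_force: [0.6, 0.1, 0.9]
finger_gap: 0.0142
grip_force: 0.0
[0.51903183 0.07796384 0.22270284]
203 [0.08631132 0.14746534] [ 0.60762963 -0.0483144   0.12396544]
```

View pics/p_scene.png

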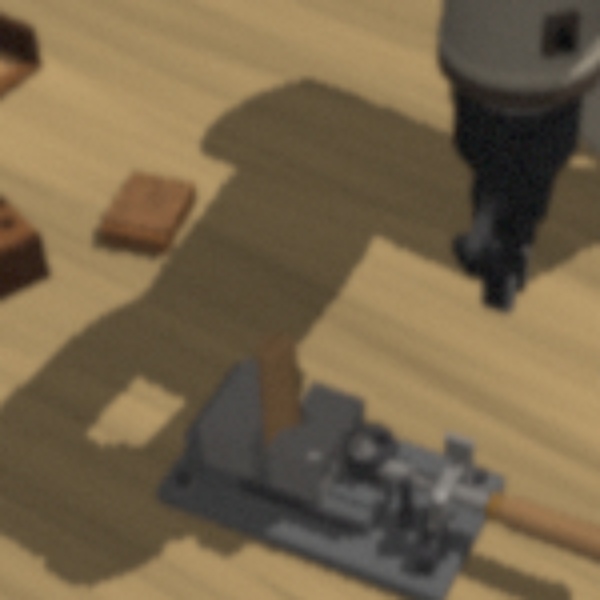

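The rod stands in the vice with its top at z≈0.146, but it may be leaning slightly (crop (275,340) to (285,435)). I'll measure the tilt.

```bash
cat > tilt.py <<'E'
from h import *
from scipy.optimize import least_squares
s=snap("scene"); P=cloud(s)
m=(P[...,2]>.084)&(P[...,2]<.139)&(np.hypot(P[...,0]-.601,P[...,1]+.053)<.035); q=P[m]
def f(x):
    return np.hypot(q[:,0]-x[0]-x[2]*(q[:,2]-.11),q[:,1]-x[1]-x[3]*(q[:,2]-.11))-.014
r=least_squares(f,[.601,-.053,0,0],loss="soft_l1",f_scale=.002); print(len(q),r.x.round(4),"tilt deg",np.degrees(r.x[2:]).round(1),np.sqrt(np.mean(r.fun**2)))
print("foot",(r.x[:2]-r.x[2:]*.075).round(4))
p=P[(P[...,2]>.14)&(np.hypot(P[...,0]-.601,P[...,1]+.053)<.035)]; print("top",len(p),p.mean(0),(p.min(0)+p.max(0))/2)
A=np.c_[p[:,:2]-p[:,:2].mean(0),np.ones(len(p))]; print("top plane",np.linalg.lstsq(A,p[:,2],rcond=None)[0])
E
python3 tilt.py
```

```text
133 [ 0.6017 -0.0535 -0.0116 -0.0022] tilt deg [-0.7 -0.1] 0.0010564525272079063
foot [ 0.6026 -0.0533]
top 70 [ 0.60377696 -0.05221317  0.14492702] [ 0.60294644 -0.05380718  0.14476518]
top plane [-0.04912975 -0.02960569  0.14492702]
```

The rod is upright on its seat (tilt under 1°, top at 0.145). Next I push the catch over with the closed fingertips.

```bash
python3 -m creep '[[-1,[1,-0.6,-1],[0,0,0]],[-1,[0.4,0,-2],[0,0,0]],[-1,[0,0,-2.2],[0,0,0]],[-1,[0,0,-2.2],[0,0,0]],[-1,[0,0,-2],[0,0,0]],[-1,[0,0,-1.4],[0,0,0]],[-1,[0,0,-0.4],[0,0,0]],[-1,[0,0,0],[0,0,0]]]'
```

```text
time: 12.6
tcp_pos: [0.5359, 0.0691, 0.109]
tcp_rot: [0.652, 0.758, -0.0, -0.0]
wrist_force: [-0.4, -0.5, -0.1]
finger_gap: -0.0001
grip_force: 0.0
```

```bash
python3 -m creep '[[-1,[0.5,0.08,0],[0,0,0]],[-1,[0.5,0.08,0],[0,0,0]],[-1,[0.5,0.08,0],[0,0,0]],[-1,[0.5,0.08,0],[0,0,0]],[-1,[0.5,0.08,0],[0,0,0]],[-1,[0.5,0.08,0],[0,0,0]]]'
```

```text
time: 13.2
tcp_pos: [0.5643, 0.0742, 0.1102]
tcp_rot: [0.652, 0.759, -0.002, -0.001]
wrist_force: [-49.2, -8.7, 56.9]
finger_gap: -0.0
grip_force: 30.6
```

The wrist force is high because the rising catch is wedging under the fingertips. I'll back off and come in higher, following the arc.

```bash
python3 -m creep '[[-1,[-0.5,-0.08,0],[0,0,0]],[-1,[-0.5,-0.08,0],[0,0,0]],[-1,[-0.5,-0.08,0],[0,0,0]],[-1,[-0.5,-0.08,0],[0,0,0]],[-1,[0,0,0.6],[0,0,0]],[-1,[0,0.1,0.4],[0,0,0]],[-1,[0,0,0],[0,0,0]]]'
python3 - <<'E'
from h import *
print(robot.sense()["wrist_force"])
s=snap("scene"); im=s["image"]
x,y,w,h=270,150,110,110
cv2.imwrite("pics/k_scene.png",cv2.cvtColor(cv2.resize(im[y:y+h,x:x+w],None,fx=5,fy=5,interpolation=2),4))
E
python3 tilt.py
```

```text
time: 13.9
tcp_pos: [0.5462, 0.0723, 0.1202]
tcp_rot: [0.652, 0.758, 0.0, 0.001]
wrist_force: [0.1, -0.5, -0.1]
finger_gap: 0.0004
grip_force: 0.0
[ 0.10316176 -0.45342552 -0.05660875]
131 [ 0.6018 -0.0535 -0.0043 -0.0145] tilt deg [-0.2 -0.8] 0.001038761731989901
foot [ 0.6021 -0.0524]
top 72 [ 0.60380329 -0.05171669  0.14476441] [ 0.6027198  -0.05267993  0.14435573]
top plane [-0.02449254 -0.03547919  0.14476441]
```

View pics/k_scene.png

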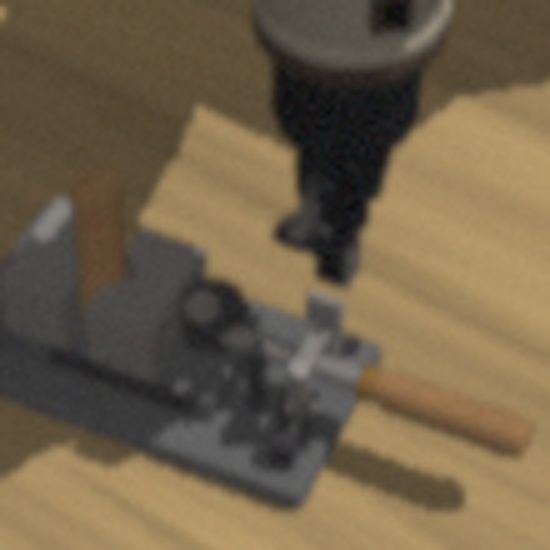

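```bash
python3 -m creep '[[-1,[0.5,0.08,0.05],[0,0,0]],[-1,[0.5,0.08,0.15],[0,0,0]],[-1,[0.5,0.08,0.15],[0,0,0]],[-1,[0.3,0.05,0.1],[0,0,0]],[-1,[0,0,0],[0,0,0]]]'
```

```text
time: 14.5
tcp_pos: [0.5643, 0.0752, 0.1238]
tcp_rot: [0.652, 0.758, 0.0, 0.0]
wrist_force: [-0.5, 0.5, 0.1]
finger_gap: 0.0002
grip_force: 0.4
```

Pushing freely with no jam, so I continue along the arc.

```bash
python3 -m creep '[[-1,[0.5,0.08,0.15],[0,0,0]],[-1,[0.5,0.08,0.15],[0,0,0]],[-1,[0.5,0.08,0.1],[0,0,0]],[-1,[0.5,0.08,0.1],[0,0,0]],[-1,[0,0,0],[0,0,0]]]'
```

```text
time: 15.0
tcp_pos: [0.5843, 0.0784, 0.1288]
tcp_rot: [0.652, 0.758, 0.0, 0.0]
wrist_force: [-0.3, 0.1, 0.7]
finger_gap: 0.0
grip_force: 0.1
```

```bash
python3 -m creep '[[-1,[0.5,0.08,0],[0,0,0]],[-1,[0.5,0.08,0],[0,0,0]],[-1,[0.5,0.08,0],[0,0,0]],[-1,[0.5,0.08,0],[0,0,0]],[-1,[0.5,0.08,0],[0,0,0]],[-1,[0,0,0],[0,0,0]]]'
python3 - <<'E'
from h import *
s=snap("scene"); im=s["image"]
x,y,w,h=270,150,110,110
cv2.imwrite("pics/m_scene.png",cv2.cvtColor(cv2.resize(im[y:y+h,x:x+w],None,fx=5,fy=5,interpolation=2),4))
E
```

```text
time: 15.6
tcp_pos: [0.6092, 0.0824, 0.1286]
tcp_rot: [0.652, 0.758, -0.0, -0.0]
wrist_force: [0.1, 0.2, 0.1]
finger_gap: -0.0001
grip_force: 0.0
```

View pics/m_scene.png

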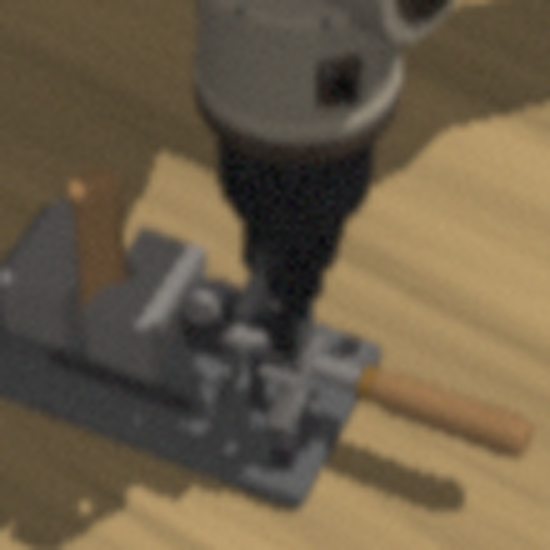

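The catch looks flipped over towards the camera, with the tab at crop (285,410). I lift, confirm it by depth, and go behind the handle.

```bash
python3 -m creep '[[-1,[0,0,2],[0,0,0]],[-1,[0,0,2],[0,0,0]],[-1,[0,2,1],[0,0,0]],[-1,[0,3,0],[0,0,0]],[-1,[0,2.5,0],[0,0,0]],[-1,[-0.2,1,0],[0,0,0]],[-1,[0,0,0],[0,0,0]]]'
python3 - <<'E'
from h import *
from seat import ex,ey
for n,c in(("top",(.59436,-.01762)),("scene",(.59747,-.01564))):
    s=snap(n);P=cloud(s); c0=np.array(c)-.008*ey
    d=P[...,:2]-c0; X,Y=d@ex,d@ey; Z=P[...,2]
    for a in np.arange(-.02,.09,.01):
        m=(X>=a)&(X<a+.01)&(abs(Y-.1045)<.010)&(Z<.13)
        if m.sum(): print(n,round(a,3),m.sum(),"zmax",np.percentile(Z[m],90).round(3))
    hm=(abs(X)<.08)&(Y>.14)&(Y<.24)&(Z>.045)&(Z<.08); print("handle",X[hm].mean(),Y[hm].mean(),P[hm].mean(0))
E
python3 tilt.py
```

```text
time: 16.35
tcp_pos: [0.6062, 0.1682, 0.1786]
tcp_rot: [0.651, 0.759, -0.0, -0.0]
wrist_force: [0.1, -0.7, 0.1]
finger_gap: 0.0002
grip_force: 0.0
top -0.02 27 zmax 0.019
top -0.01 42 zmax 0.067
top 0.0 21 zmax 0.066
top 0.01 31 zmax 0.055
top 0.02 34 zmax 0.078
top 0.03 35 zmax 0.092
top 0.04 26 zmax 0.092
top 0.05 30 zmax 0.09
top 0.06 32 zmax 0.086
top 0.07 28 zmax 0.081
top 0.08 10 zmax 0.08
handle -0.002792534332649634 0.2057453213861573 [0.56066766 0.1772539  0.06545947]
scene -0.02 15 zmax 0.018
scene -0.01 19 zmax 0.064
scene 0.0 25 zmax 0.064
scene 0.01 12 zmax 0.059
scene 0.02 35 zmax 0.089
scene 0.03 41 zmax 0.091
scene 0.04 54 zmax 0.09
scene 0.05 67 zmax 0.087
scene 0.06 47 zmax 0.082
scene 0.07 50 zmax 0.08
scene 0.08 30 zmax 0.075
handle 0.0025151565357053843 0.18781652413015118 [0.57182469 0.16235614 0.06325589]
130 [ 0.6014 -0.0535  0.0037 -0.0013] tilt deg [ 0.2 -0.1] 0.0011029774923296074
foot [ 0.6011 -0.0534]
top 69 [ 0.6039567  -0.05195916  0.14496447] [ 0.60172317 -0.05239663  0.14485168]
top plane [-0.0614886  -0.0369301   0.14496447]
```

The catch rests open on its stop (tab at vice X≈0.05, z≈0.09) and the rod is still upright. I descend behind the handle and work out the arc.

```bash
python3 -m creep '[[-1,[0,0,-2],[0,0,0]],[-1,[0,0,-2.5],[0,0,0]],[-1,[0,0,-2.5],[0,0,0]],[-1,[0,0,-2],[0,0,0]],[-1,[0,0,-1.5],[0,0,0]],[-1,[0,0,-0.8],[0,0,0]],[-1,[0,0,0],[0,0,0]]]'
python3 - <<'E'
import numpy as np
f=lambda p:np.array([.5915-.155*np.sin(p)+.027*np.cos(p),.008+.155*np.cos(p)+.027*np.sin(p)])
L=[f(np.radians(9+5*k)) for k in range(12)]
for k,p in enumerate(L): print(9+5*k,p.round(4),((p-L[k-1])*100).round(2) if k else "")
E
```

```text
time: 17.2
tcp_pos: [0.6064, 0.1668, 0.0651]
tcp_rot: [0.652, 0.758, -0.0, -0.0]
wrist_force: [-0.2, -0.1, 0.7]
finger_gap: 0.0002
grip_force: 0.0
9 [0.5939 0.1653] 
14 [0.5802 0.1649] [-1.37 -0.04]
19 [0.5666 0.1633] [-1.36 -0.16]
24 [0.5531 0.1606] [-1.34 -0.28]
29 [0.54   0.1567] [-1.32 -0.39]
34 [0.5272 0.1516] [-1.28 -0.51]
39 [0.5149 0.1454] [-1.23 -0.61]
44 [0.5033 0.1383] [-1.17 -0.72]
49 [0.4922 0.1301] [-1.1  -0.82]
54 [0.482 0.121] [-1.03 -0.91]
59 [0.4725 0.111 ] [-0.94 -1.  ]
64 [0.464  0.1002] [-0.85 -1.08]
```

```bash
python3 -m creep '[[-1,[-0.6,-0.05,0],[0,0,0]],[-1,[-0.6,-0.05,0],[0,0,0]],[-1,[-0.7,-0.02,0],[0,0,2.5]],[-1,[-0.7,-0.02,0],[0,0,2.5]],[-1,[0,0,0],[0,0,0]]]'
```

```text
time: 17.7
tcp_pos: [0.5802, 0.166, 0.0668]
tcp_rot: [0.618, 0.787, 0.0, 0.001]
wrist_force: [1.7, -0.1, -0.8]
finger_gap: -0.0001
grip_force: 1.2
```

```bash
python3 -m creep '[[-1,[-0.68,-0.1,0],[0,0,2.5]],[-1,[-0.68,-0.1,0],[0,0,2.5]],[-1,[-0.67,-0.14,0],[0,0,2.5]],[-1,[-0.67,-0.14,0],[0,0,2.5]],[-1,[-0.66,-0.2,0],[0,0,2.5]],[-1,[-0.66,-0.2,0],[0,0,2.5]],[-1,[-0.64,-0.25,0],[0,0,2.5]],[-1,[-0.64,-0.25,0],[0,0,2.5]],[-1,[0,0,0],[0,0,0]]]'
```

```text
time: 18.6
tcp_pos: [0.5277, 0.1523, 0.0666]
tcp_rot: [0.472, 0.881, 0.001, 0.0]
wrist_force: [2.6, 5.4, 0.5]
finger_gap: 0.0003
grip_force: 2.1
```

```bash
python3 -m creep '[[-1,[-0.62,-0.3,0],[0,0,2.5]],[-1,[-0.62,-0.3,0],[0,0,2.5]],[-1,[-0.58,-0.36,0],[0,0,2.5]],[-1,[-0.58,-0.36,0],[0,0,2.5]],[-1,[-0.55,-0.41,0],[0,0,2.5]],[-1,[-0.55,-0.41,0],[0,0,2.5]],[-1,[0,0,0],[0,0,0]]]'
```

```text
time: 19.3
tcp_pos: [0.4929, 0.1309, 0.0664]
tcp_rot: [0.354, 0.935, 0.0, 0.0]
wrist_force: [0.6, 6.6, 1.5]
finger_gap: 0.0002
grip_force: 2.8
```

```bash
python3 -m creep '[[-1,[-0.52,-0.46,0],[0,0,2.5]],[-1,[-0.52,-0.46,0],[0,0,2.5]],[-1,[-0.24,-0.25,0],[0,0,1.2]],[-1,[-0.24,-0.25,0],[0,0,1.2]],[-1,[0,0,0],[0,0,0]]]'
```

```text
time: 19.8
tcp_pos: [0.4783, 0.1171, 0.0664]
tcp_rot: [0.293, 0.956, 0.001, 0.001]
wrist_force: [4.0, 10.0, 1.7]
finger_gap: 0.0001
grip_force: 5.1
```

```bash
python3 -m creep '[[-1,[-0.12,-0.13,0],[0,0,0.6]],[-1,[-0.12,-0.13,0],[0,0,0.6]],[-1,[-0.1,-0.12,0],[0,0,0.5]],[-1,[0,0,0],[0,0,0]]]'
```

```text
time: 20.2
tcp_pos: [0.475, 0.1136, 0.0664]
tcp_rot: [0.279, 0.96, 0.001, 0.001]
wrist_force: [4.6, 12.1, 1.1]
finger_gap: -0.0
grip_force: 5.9
```

```bash
python3 -m creep '[[-1,[-0.1,-0.12,0],[0,0,0]],[-1,[0,0,0],[0,0,0]]]'
```

```text
time: 20.4
tcp_pos: [0.4741, 0.1124, 0.0664]
tcp_rot: [0.279, 0.96, 0.001, 0.001]
wrist_force: [5.3, 11.4, 0.8]
finger_gap: -0.0001
grip_force: 6.3
```

```bash
python3 -m creep '[[-1,[-0.1,-0.13,0],[0,0,0]],[-1,[-0.1,-0.13,0],[0,0,0]],[-1,[0,0,0],[0,0,0]]]'
```

```text
time: 20.7
tcp_pos: [0.4728, 0.1106, 0.0666]
tcp_rot: [0.279, 0.96, 0.002, 0.001]
wrist_force: [13.0, 21.7, -4.1]
finger_gap: 0.0
grip_force: 12.4
```

```bash
python3 -m creep '[[-1,[-0.03,-0.05,0],[0,0,0]],[-1,[0,0,0],[0,0,0]],[-1,[0,0,0],[0,0,0]]]'; python3 tilt.py
python3 - <<'E'
from h import *
from seat import ex,ey
for n,c in(("top",(.5950,-.0175)),("scene",(.5957,-.0159))):
    s=snap(n,n+"9.png"); P=cloud(s); c0=np.array(c)-.008*ey; hsv=cv2.cvtColor(s["image"],4 and cv2.COLOR_RGB2HSV)
    d=P[...,:2]-c0; X,Y=d@ex,d@ey-.033; Z=P[...,2]
    m=(Z>.045)&(Z<.075)&(np.hypot(X,Y)>.10)&(np.hypot(X,Y)<.2)&(X<0)&(hsv[...,1]>80)&(Y>0)
    print(n,m.sum(),"lever",np.arctan2(-X[m].mean(),Y[m].mean()))
    t=(X>.03)&(X<.09)&(abs(Y-.071)<.02)&(Z>.07)&(Z<.1); print(" catch pts",t.sum())
E
```

```text
time: 21.0
tcp_pos: [0.4727, 0.1104, 0.0666]
tcp_rot: [0.279, 0.96, 0.002, 0.001]
wrist_force: [13.7, 25.0, -3.9]
finger_gap: -0.0
grip_force: 13.8
130 [ 0.6011 -0.057   0.0069 -0.0051] tilt deg [ 0.4 -0.3] 0.0010947595373921725
foot [ 0.6006 -0.0566]
top 73 [ 0.60318025 -0.05572751  0.14497162] [ 0.60241849 -0.05710585  0.1442048 ]
top plane [-0.04181114  0.01707585  0.14497162]
top 1 lever 0.9105633937105438
 catch pts 138
scene 128 lever 0.8168330180807721
 catch pts 140
```

View pics/scene9.png

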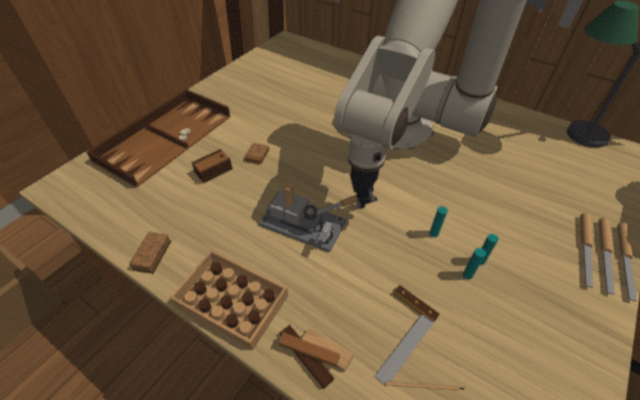

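The final view shows the lever swung towards the robot at about (350,203) with the fingers behind it. The rod is upright in the jaws at (289,195), moved 3.5 mm to the grip axis. The force has risen to 28 N, well above the spring, so the lever is on its stop.

```bash
python3 -c "
from rig import robot
print(robot.hand_in())"
```

```text
the job is handed in; nothing more can be done
None
```

The job is handed in: the rod stands upright on the vice floor, gripped by the jaws, the catch is flipped right back, and the arm is holding the lever at its stop. The first push at the catch jammed at about 75 N on the wrist, so I backed off and redid it from higher up.

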